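# Seat the gourd claw holder in the banding turntable

### The arm

A 7-joint arm with a two-finger parallel gripper is mounted at the origin on the work surface. World frame = base frame: x ahead of the robot, y to its left, z up, the work surface at z = 0. Lengths are in m, angles in degrees, forces in N, time in s.
With the tool pointing down it reaches from about 0.425 to 0.925 m from the base axis. Payload 6.8 kg.
Tool frame: the origin (TCP) lies on the centre line of the jaws, within the pads' length; the fingertips stand 25 mm ahead of it and the grasp point (between the pads) lies 6 mm ahead of it (robot.finger_overhang is the distance from the TCP to the fingertips, in m); z points along the fingers, y is the line along which they close (so a half turn about z gives the same grasp; the last joint's range is limited). The gripper opens to 88 mm and grips with 3 to 60 N. Pads are 20 mm wide; open, the fingers measure 115 mm over their backs; the gripper's body (75 mm by 178 mm) begins 61 mm behind the grasp point.
Start: joints at [68.978, 27.33, 1.283, 89.118, -0.659, 63.558, -4.761], TCP at [0.173, -0.653, 0.248] pointing down, gripper open.
Joint ranges: [-169.35, 169.35], [-19.33, 120.38], [-80.79, 83.38], [13.8, 139.57], [-78.32, 258.32], [9.67, 109.79], [-169.56, 169.56]. Speed limits (degrees/s): [136.94, 136.94, 180, 180, 180, 180, 180].

### API

Orientations are given as a 3x3 rotation matrix whose columns are the frame's x, y, z axes.
In Python, from cell import robot, vision, sign_off gives the robot as it stands (robot), with the cameras (vision) and the job as plain functions.
- The arm moves only by the tool creep_tool, called as name(argument=value, ...) on one line, values as JSON. Schema: {"type":"object","properties":{"motion":{"type":"object","properties":{"steps":{"type":"array","items":{"type":"array","items":{"type":"number"},"minItems":5,"maxItems":5},"minItems":1,"maxItems":20}},"additionalProperties":false,"required":["steps"]},"only":{"type":"string"},"quiet":{"type":"boolean"},"lines":{"type":"string"}},"required":["motion"],"additionalProperties":false}. motion is an object whose key "steps" holds a list of rows, 1 to 20 of them, each of 5 numbers: dx, dy, dz in units of 50 mm, then a turn about the tool's z in degrees, then the finger opening in m; each row is the pose to reach, as a shift and turn from the pose commanded when the call began, along the tool's axes at that moment; what a row does not reach only later rows make up. A row lasts 1/12 s, in which the tool goes at most 0.0417 m and 7.16 degrees, less where a joint would pass 70% of its speed; a pose out of reach is approached as far as the arm can. The fingers move at their own pace and stop on an object; the grip force is fixed at half the most. Time passes only in rows, so rows that do not move let the fingers close. The tool returns the time, the measured TCP pose, the force, the opening and the grip force at its end. only (a regular expression) keeps the lines of the reply that match it, lines (a string "A,B") keeps lines A to B, and quiet returns only ok. Input that does not fit is refused with a message, and nothing moves.
- robot.get_state(): the state, without advancing time (a new reading comes with each control period).
- vision.capture(name): name is "scene" or "top" or "wrist"; returns a dict with "image" (384x512x3 uint8, blue, green, red), "mtx" (3x3 intrinsics, pixels), "R" (3x3) and "t" (3): a world point X has camera coordinates R X + t. Camera axes: x right, y down, z forward; pixel columns grow to the right and rows downward; lengths in m; the calibration is good to about 2 mm. A picture is of the moment at which its call begins. There is no depth.
- sign_off(): hands the job in; it is judged then, once.
The state is a dict: "clock": time; "joint_positions": joint angles; "joint_vel": joint speeds; "effort": joint torques, N m; "tcp_pos": TCP position; "tcp_rot": TCP orientation; "contact_force": force on the tool from outside, world axes, zero at the start; "moment": the same for the moment, N m; "opening": finger opening in m; "finger_force": force on a finger pad.
Only numpy, scipy, OpenCV 4.12 (cv2) and the standard library are available. Lean on these libraries where they do the work, as an engineer would, in place of code of your own. Each camera call takes 0.05 s, during which the arm holds its last target. There are 200 camera calls.

### The job

I want to mount the four-claw gourd holder on the banding turntable: first turn the speed dial back to its zero mark so the spindle cannot start. Then take the four-claw holder out of the wooden rack, line up and turn its splined stem until it meshes with the spindle socket, and push it fully home, flange flush on the spindle, against the ejector spring. Finish while still holding it pressed down there, so that I can tighten the clamp screw; leave the cork faceplate, the gourd and the bamboo plaque where they are.

Things in the scene. Friction and masses are not known exactly. Their poses are not given: they have to be found in the camera images.
- turntable: Motor turntable for drawing rings round gourds, fixed: grey cast box 220 x 150 x 80 mm (x, y, z). Origin at the centre of its underside, x from the dial towards the spindle, z up. On top, on its middle line, are the dial (62 mm from the origin towards -x) and a round boss with the spindle (45 mm towards +x).
- dial (a joint): Angle of the centre-zero speed dial, rad, limits -1.5 to 1.5; 0 = the white pointer stands at the single long mark of the dial plate, on the side towards the spindle. Positive = turned clockwise seen from above. It starts clockwise of zero, stays where it is left, and has light friction (0.05 N m).
- dial_grip (a point): Grip point of the dial, on its vertical axis, 28 mm above the dial's foot and 6.5 mm below the top of the grip; its x axis turns with the dial and points along the grip bar to the white pointer end. Black dial: skirt 44 mm across and 9 mm high, on it a grip bar 38 mm long, 12 mm wide, 25 mm high.
- spindle: Steel spindle nose: an upright splined socket 52 mm across, 16 mm above the boss. Origin on its axis in its flat top face (the seat), 112 mm above the table; z up; x along one of four equal keyways a quarter turn apart. Bore 20 mm across; keyways 9 mm wide reach 17.5 mm from the axis, 36 mm deep. It may have stopped at any angle; worm drive, turns only against 0.6 N m.
- ejector: Spring plunger inside the spindle (origin = the spindle's, moving down as it is pressed). Its top starts 18 mm below the seat. The stem tip meets it 14 mm before home; it then takes 7 N, rising to 10.5 N at home, and lifts the holder up again if let go. Beside it a clamp screw sticks out of the spindle, to 37 mm from the axis, 8 mm below the seat.
- holder: Four-claw gourd holder, aluminium, about 0.2 kg, loose, standing stem-down in one of the rack's two holes, at any yaw. Origin on its axis in the underside of its flange (48 mm across, 6 mm thick), which rests on the rack top and, when home, on the spindle seat (origins then coincide); z up; x along one of the four claws. The stem below the flange is 32 mm long.
- claw_grip (a point): Point to grip the holder: on its axis, 36 mm above its origin. Four claws a quarter turn apart, one pair along this frame's x axis and one along its y axis, stand from 12 to 50 mm above the holder's origin, 12 mm wide, flat outer faces 27 mm from the axis (54 mm over a pair): grip one such pair across its outer faces.
- stem_tip (a point): Lower end of the holder's stem, on the axis, 32 mm below its origin. Core 16 mm across with a tapered tip; four splines 6 mm wide, reaching 16 mm from the axis, one straight below each claw, from the flange down to 20 mm below it (the lowest 3 mm 4 mm wide). The tip enters the bore first; splines not over the keyways stop on the seat face 20 mm before home.
- rack: Wooden block, fixed, 90 x 210 x 50 mm (x, y, z), origin at the centre of its underside; two upright through holes 37 mm across on its middle line, 60 mm from the centre towards +y and -y. One carries the holder, the other the faceplate.
- faceplate: Bystander: flat round plate 68 mm across with a cork top 20 mm above the rack, on the same kind of stem, loose in the other hole of the rack; same origin as the holder. It stays.
- bottle_gourd: Bystander: small dried bottle gourd, two-lobed, 66 mm across and about 98 mm high without stalk, standing loose on the table; origin at the centre of its underside.
- plaque: Bystander: bamboo plaque 130 x 40 x 8 mm (x, y, z) lying loose on the table, origin at the centre of its underside.

How it is judged:
By the outcome, as a careful person would: the job done as asked, in the order asked, and still so for the second after the job is handed in, while the arm keeps its last pose, push and grip.
It also fails if it takes over 48 s, if anything falls off the work surface, if the arm or the gripper's body presses on something with over 40 N, if the wrist force passes 120 N, or if a joint passes its speed limit or range.

## Working session

There is one attempt and no reset: what is moved stays moved. The work goes in short steps, Python scripts to look and compute and a tool call to move; the robot and the scene stay as the last step left them, time stands still between calls to the robot, and variables do not carry over. Pictures are saved under pics/ and viewed, at most 10 in all, crops included, and the job is handed in when it is done.

```bash
ls; mkdir -p pics
```

Run:
```python
from cell import robot, vision, sign_off
import cv2,numpy as np,pickle
d={}
for n in("scene","top"):
    c=vision.capture(n);d[n]=c;cv2.imwrite(f"pics/{n}0.png",c["image"])
    print(n,c["mtx"].tolist(),(-c["R"].T@c["t"]).round(3),c["R"].round(3).tolist())
pickle.dump(d,open("d0.pkl","wb"))
s=robot.get_state();print(s["clock"],s["tcp_pos"],np.round(s["tcp_rot"],3).tolist(),s["opening"])
```

```text
cell.py
pics
scene [[397.50658716638924, 0.0, 256.5647232735424], [0.0, 397.50658716638924, 191.74559189621715], [0.0, 0.0, 1.0]] [1.059 0.014 0.764] [[0.042, 0.999, -0.005], [0.782, -0.036, -0.622], [-0.621, 0.022, -0.783]]
top [[438.17440708068193, 0.0, 263.51488766089386], [0.0, 438.17440708068193, 188.58138199825274], [0.0, 0.0, 1.0]] [0.379 0.03  0.969] [[-0.015, -1.0, 0.001], [-0.983, 0.015, -0.182], [0.182, -0.004, -0.983]]
0.1 [ 0.17260485 -0.65206151  0.24681181] [[0.967, 0.256, -0.001], [0.256, -0.967, 0.001], [-0.0, -0.002, -1.0]] 0.08772473709973971
```

View pics/top0.png

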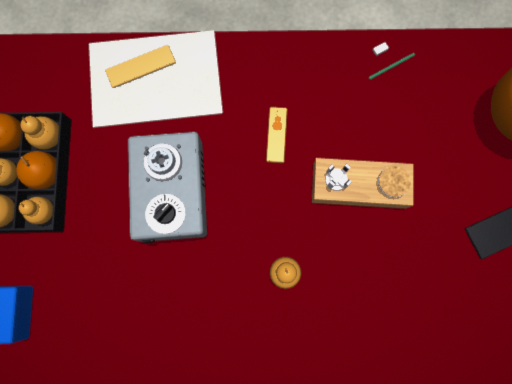

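View pics/scene0.png

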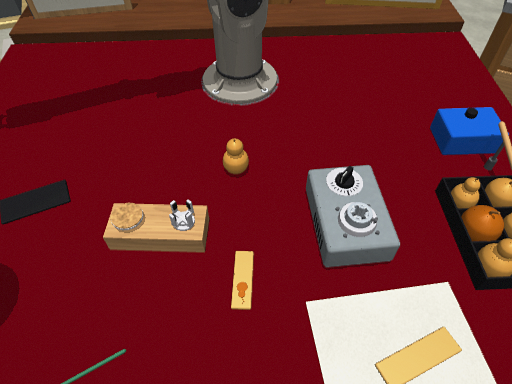

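The top view shows the dial at about (165,213), the spindle at (161,160), the holder at (338,178) and the faceplate at (394,182). In the scene view the holder is at (182,215), the dial at (346,180) and the spindle at (360,215). I'll enlarge these next.

Create h.py:
```python
import numpy as np,pickle,cv2
def ray(c,uv,z):
    "world point on plane z seen at pixel uv"
    d=c["R"].T@np.linalg.solve(c["mtx"],[uv[0],uv[1],1]);o=-c["R"].T@c["t"]
    return o+d*(z-o[2])/d[2]
def proj(c,X):
    p=c["mtx"]@(c["R"]@np.asarray(X,float)+c["t"]);return p[:2]/p[2]
def tri(cs,uvs):
    A=[];b=[]
    for c,uv in zip(cs,uvs):
        d=c["R"].T@np.linalg.solve(c["mtx"],[*uv,1]);d/=np.linalg.norm(d);P=np.eye(3)-np.outer(d,d)
        A.append(P);b.append(P@(-c["R"].T@c["t"]))
    return np.linalg.lstsq(np.vstack(A),np.hstack(b),rcond=None)[0]
```

Run:
```python
from h import *
d=pickle.load(open("d0.pkl","rb"));t,s=d["top"],d["scene"]
print("dial",ray(t,(165,213),.1),ray(s,(346,183),.09)," spin",ray(t,(162,161),.112),ray(s,(360,216),.112)," hold",ray(t,(338,178),.08),ray(s,(182,215),.08))
def crop(c,x,y,w,h,k):
    im=cv2.resize(c["image"][y:y+h,x:x+w],None,fx=k,fy=k,interpolation=cv2.INTER_CUBIC)
    for i in range(0,w,10): cv2.putText(im,str(x+i),(i*k,8),0,.3,(0,255,255)); cv2.line(im,(i*k,10),(i*k,14),(0,255,255))
    for i in range(0,h,10): cv2.putText(im,str(y+i),(0,i*k+4),0,.3,(0,255,255))
    return im
a=crop(t,130,135,66,100,6);b=crop(t,310,150,66,50,6);e=crop(s,155,190,66,50,6)
cv2.imwrite("pics/m1.png",np.hstack([a,np.vstack([b,e])]))
cv2.imwrite("pics/m2.png",crop(s,305,160,95,100,6))
```

```text
dial [0.49372847 0.22411412 0.1       ] [0.50897896 0.22991705 0.09      ]  spin [0.59764736 0.23016793 0.112     ] [0.61307756 0.23521516 0.112     ]  hold [ 0.56400858 -0.12817681  0.08      ] [ 0.57184152 -0.12640763  0.08      ]
```

View pics/m1.png

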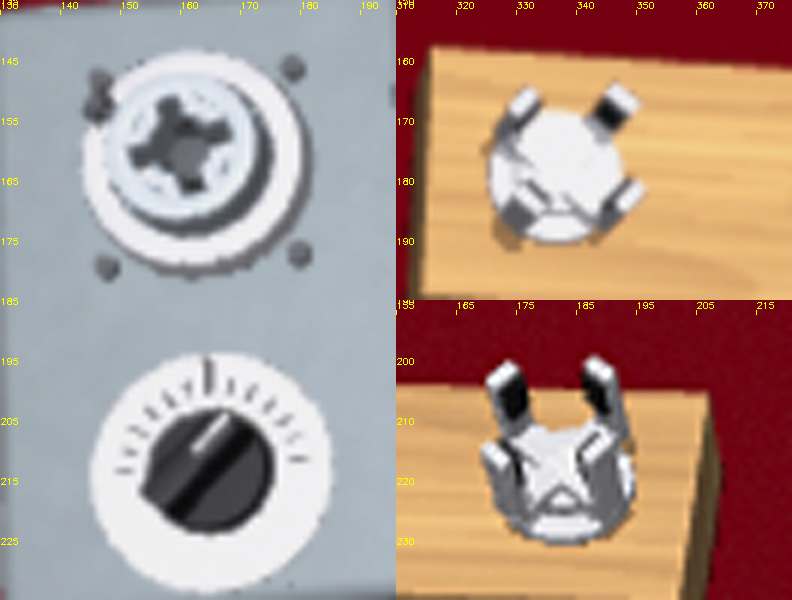

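View pics/m2.png

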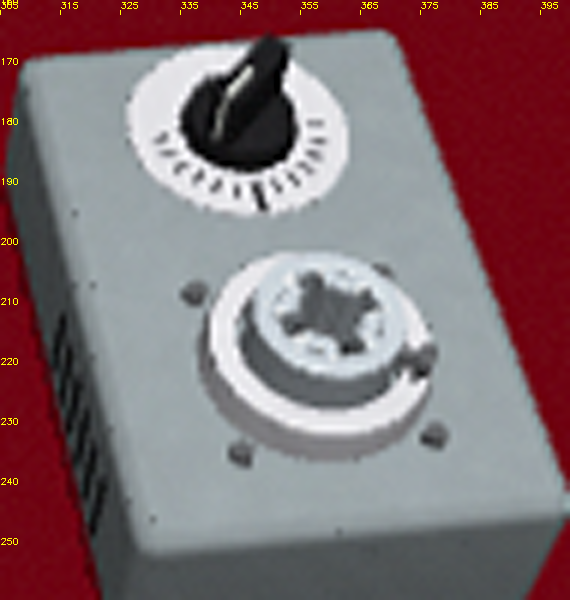

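Spindle top face: centre (159.9,158.6) in top and (359.6,211.8) in scene. Dial plate: centre (164.9,213.2) in top and (344.2,180.9) in scene. The pointer is about 40° clockwise of the long mark. The four claw tops are visible in both views.

Run:
```python
from h import *
d=pickle.load(open("d0.pkl","rb"));t,s=d["top"],d["scene"]
T=lambda x,y:((x+.5)/6-.5+130,(y+.5)/6-.5+135)
H=lambda x,y:((x-396+.5)/6-.5+310,(y+.5)/6-.5+150)
HS=lambda x,y:((x-396+.5)/6-.5+155,(y-300+.5)/6-.5+190)
S=lambda x,y:((x+.5)/6-.5+305,(y+.5)/6-.5+160)
kt=np.array([ray(t,T(*p),.112) for p in[(169,103),(225,132),(193,185),(140,157)]]);ks=np.array([ray(s,S(*p),.112) for p in[(312,283),(367,302),(350,345),(292,323)]])
for k in(kt,ks):
    c=k.mean(0);v=k-c;print("spin",c.round(4),"r",np.linalg.norm(v,axis=1).round(4),"ang mod90",(np.degrees(np.arctan2(v[:,1],v[:,0]))%90).round(1))
print("tri spin",tri([t,s],[T(182,144),S(330,313)]))
print("plate",ray(t,T(212,472),.081),ray(s,S(238,128),.081),"tri",tri([t,s],[T(212,472),S(238,128)]))
print("mark dir",ray(t,T(208,378),.081)-ray(t,T(212,472),.081),ray(s,S(262,197),.081)-ray(s,S(238,128),.081))
p=[ray(t,T(*q),.1155) for q in[(225,415),(192,450)]];print("pointer",p)
ht=np.array([ray(t,H(*p),.1) for p in[(525,100),(622,100),(627,190),(535,190)]])
hs=np.array([ray(s,HS(*p),.1) for p in[(503,373),(597,368),(497,455),(597,440)]])
for k in(ht,hs):print(k.round(4).tolist(),k.mean(0).round(4))
```

```text
spin [0.6027 0.2346 0.112 ] r [0.0151 0.015  0.0147 0.0145] ang mod90 [18.1 15.5 16.4 16.9]
spin [0.6028 0.2366 0.112 ] r [0.0132 0.0138 0.0138 0.014 ] ang mod90 [15.9 16.7 16.5 14.3]
tri spin [0.60286179 0.23545394 0.11209469]
plate [0.49571649 0.22851022 0.081     ] [0.49543711 0.22999712 0.081     ] tri [0.49576354 0.229161   0.08131497]
mark dir [0.03241608 0.00219794 0.        ] [ 3.29823167e-02  2.87361739e-03 -1.11022302e-16]
pointer [array([0.50996609, 0.21702512, 0.1155    ]), array([0.49854873, 0.22753533, 0.1155    ])]
[[0.5845, -0.1117, 0.1], [0.584, -0.1446, 0.1], [0.5528, -0.1447, 0.1], [0.5533, -0.1137, 0.1]] [ 0.5687 -0.1287  0.1   ]
[[0.5512, -0.1449, 0.1], [0.5505, -0.1123, 0.1], [0.5862, -0.1438, 0.1], [0.5814, -0.1102, 0.1]] [ 0.5673 -0.1278  0.1   ]
```

Add to h.py:
```python
def go(x,y,z,psi):
    "tool-axis shift and turn from present pose to the target with tool x at world yaw psi"
    from cell import robot, vision, sign_off
    s=robot.get_state();R=np.array(s["tcp_rot"]);d=R.T@(np.array([x,y,z])-s["tcp_pos"])
    yaw=np.degrees(np.arctan2(R[1,0],R[0,0]));a=(psi-yaw+180)%360-180
    print("t",s["clock"],"tcp",s["tcp_pos"].round(4),"yaw",yaw.round(2),"shift",d.round(4),"turn",round(-a,2),"dist",np.linalg.norm(d).round(3),"F",np.round(s["contact_force"],1),"q7",np.round(s["joint_positions"][6],1))
```

Run:
```python
from h import *
from cell import robot, vision, sign_off
s=robot.get_state();R=np.array(s["tcp_rot"]);c=vision.capture("wrist")
print("cam in tool",R.T@(-c["R"].T@c["t"]-s["tcp_pos"]),"axes",(c["R"]@R).round(2).tolist(),c["mtx"][0,0])
go(.54,-.128,.25,135)
```

```text
cam in tool [ 0.06894038 -0.00039481 -0.13665367] axes [[-0.0, 1.0, 0.0], [-0.97, 0.0, -0.25], [-0.25, -0.0, 0.97]] 294.32254176932315
t 0.15 tcp [ 0.1726 -0.6521  0.2469] yaw 14.83 shift [ 0.4893 -0.4127 -0.0026] turn -120.17 dist 0.64 F [-0.5 -0.   0.3] q7 -4.8
```

Careful with the scale: shifts go in units of 50 mm. That gives: 0.516 m is 10.32, -0.405 m is -8.1.

creep_tool(motion={"steps": [[10.32,-8.1,0,-120,0.088],[10.32,-8.1,0,-120,0.088],[10.32,-8.1,0,-120,0.088],[10.32,-8.1,0,-120,0.088],[10.32,-8.1,0,-120,0.088],[10.32,-8.1,0,-120,0.088],[10.32,-8.1,0,-120,0.088],[10.32,-8.1,0,-120,0.088],[10.32,-8.1,0,-120,0.088],[10.32,-8.1,0,-120,0.088],[10.32,-8.1,0,-120,0.088],[10.32,-8.1,0,-120,0.088],[10.32,-8.1,0,-120,0.088],[10.32,-8.1,0,-120,0.088],[10.32,-8.1,0,-120,0.088],[10.32,-8.1,0,-120,0.088],[10.32,-8.1,0,-120,0.088],[10.32,-8.1,0,-120,0.088],[10.32,-8.1,0,-120,0.088],[10.32,-8.1,0,-120,0.088]]})

```text
clock: 1.82
tcp_pos: [0.5672, -0.1306, 0.2473]
tcp_rot: [[-0.701, 0.713, -0.001], [0.713, 0.701, -0.001], [0.0, -0.001, -1.0]]
contact_force: [0.2, -0.0, 0.4]
opening: 0.0876
finger_force: 0.0
```

Run:
```python
from h import *
from cell import robot, vision, sign_off
c=vision.capture("wrist");pickle.dump(c,open("w1.pkl","wb"))
cv2.imwrite("pics/w1.png",cv2.resize(c["image"],None,fx=1.5,fy=1.5,interpolation=cv2.INTER_CUBIC))
print(proj(c,[.568,-.128,.1])*1.5)
go(.4957,.2292,.2,137.4)
```

```text
[380.06949867 279.04245066]
t 1.8667 tcp [ 0.5672 -0.1306  0.2475] yaw 134.55 shift [0.3066 0.2015 0.0472] turn -2.85 dist 0.37 F [-0.4 -0.1  0.5] q7 38.6
```

View pics/w1.png

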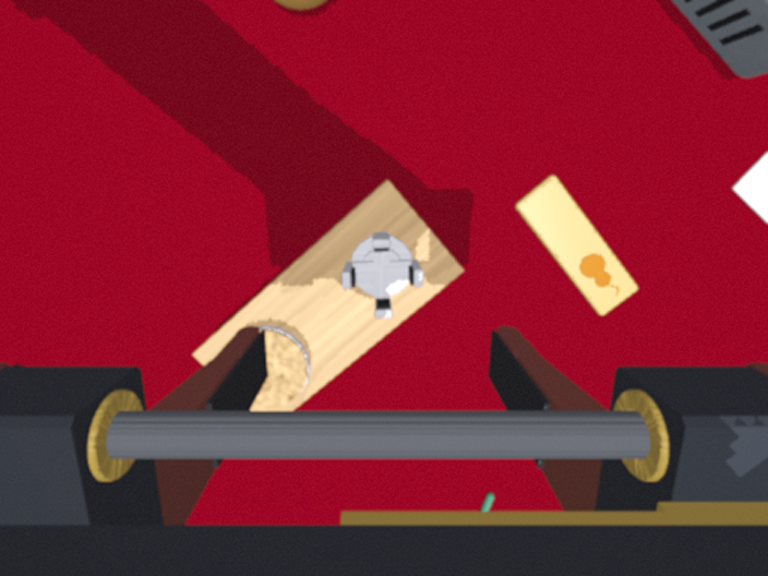

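The wrist view shows the claws nearly square to the jaws, with tops at about (349,273), (416,272), (381,240) and (383,308) in this 1.5x picture. Next I move to the dial.

creep_tool(motion={"steps": [[6.14,4.04,0.6,-3,0.05],[6.14,4.04,0.6,-3,0.05],[6.14,4.04,0.6,-3,0.05],[6.14,4.04,0.6,-3,0.05],[6.14,4.04,0.6,-3,0.05],[6.14,4.04,0.6,-3,0.05],[6.14,4.04,0.6,-3,0.05],[6.14,4.04,0.6,-3,0.05],[6.14,4.04,0.6,-3,0.05],[6.14,4.04,0.6,-3,0.05],[6.14,4.04,0.6,-3,0.05]]})

```text
clock: 2.78
tcp_pos: [0.4941, 0.2325, 0.2177]
tcp_rot: [[-0.742, 0.67, -0.0], [0.67, 0.742, 0.0], [0.0, 0.0, -1.0]]
contact_force: [0.4, -1.0, 0.3]
opening: 0.0502
finger_force: 0.0
```

Run:
```python
from h import *
from cell import robot, vision, sign_off
c=pickle.load(open("w1.pkl","rb"))
k=np.array([ray(c,((x+.5)/1.5-.5,(y+.5)/1.5-.5),.1) for x,y in[(349,273),(416,272),(381,240),(383,308)]])
print("holder",k.mean(0));
for i,j in((0,1),(2,3)):v=k[j]-k[i];print(np.linalg.norm(v),np.degrees(np.arctan2(v[1],v[0]))%90, (k[i]+k[j])/2)
c=vision.capture("wrist");pickle.dump(c,open("w2.pkl","wb"))
cv2.imwrite("pics/w2.png",cv2.resize(c["image"],None,fx=1.5,fy=1.5,interpolation=cv2.INTER_CUBIC))
print("dial",proj(c,[.4957,.2292,.1155])*1.5,"spin",proj(c,[.6028,.2355,.112])*1.5)
go(.4957,.2292,.118,137.4)
```

```text
holder [ 0.5661967 -0.1243591  0.1      ]
0.04409429516833864 45.42009499293238 [ 0.56579227 -0.12373119  0.1       ]
0.04590087287491283 46.31275113978513 [ 0.56660112 -0.124987    0.1       ]
dial [373.67207581 305.20946854] spin [498.35892587 420.98212033]
t 2.8333 tcp [0.4949 0.2304 0.2176] yaw 137.75 shift [-0.0013 -0.0002  0.0996] turn 0.35 dist 0.1 F [-0.6 -0.7 -0.2] q7 0.2
```

View pics/w2.png

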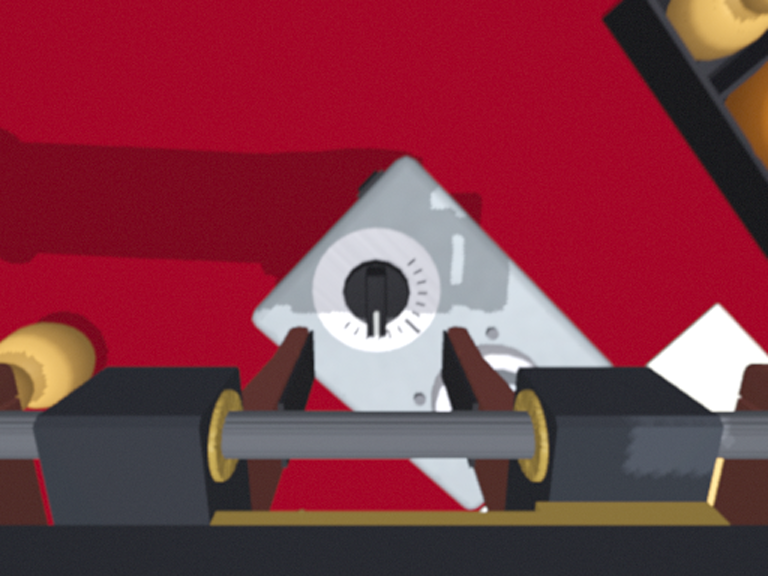

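The wrist view shows the dial bar at about (376,301), within about 2 mm of the prediction. It lies along the tool x axis, and the long mark at (412,325) is 46° away. I'll descend and close.

To row units: 0.099 m is 1.98, 0.08 m is 1.6.

creep_tool(motion={"steps": [[0,0,0.8,0,0.05],[0,0,1.6,0,0.05],[0,0,1.98,0,0.05],[0,0,1.98,0,0.05],[0,0,1.98,0,0.0],[0,0,1.98,0,0.0],[0,0,1.98,0,0.0],[0,0,1.98,0,0.0],[0,0,1.98,0,0.0],[0,0,1.98,0,0.0]]})

```text
clock: 3.67
tcp_pos: [0.4952, 0.2312, 0.1195]
tcp_rot: [[-0.741, 0.672, 0.001], [0.672, 0.741, 0.0], [-0.001, 0.001, -1.0]]
contact_force: [-0.6, -0.5, 0.3]
opening: 0.0135
finger_force: 0.0
```

```bash
python3 -c "
from h import *
go(.4957,.2292,.118,183.8)"
```

```text
t 3.6667 tcp [0.4952 0.2312 0.1195] yaw 137.81 shift [-0.0018 -0.0012  0.0015] turn -45.99 dist 0.003 F [-0.6 -0.5  0.3] q7 -5.8
```

creep_tool(motion={"steps": [[0,0,0,0,0],[0,0,0,0,0],[0,0,0,0,0],[0,0,0,-7,0],[0,0,0,-14,0],[0,0,0,-21,0],[0,0,0,-28,0],[0,0,0,-35,0],[0,0,0,-42,0],[0,0,0,-46,0],[0,0,0,-46,0],[0,0,0,-46,0],[0,0,0,-46,0]]})

```text
clock: 4.75
tcp_pos: [0.4943, 0.2293, 0.1193]
tcp_rot: [[-0.998, -0.066, -0.001], [-0.066, 0.998, -0.004], [0.001, -0.004, -1.0]]
contact_force: [-5.3, -8.3, 12.9]
opening: 0.0122
finger_force: 30.0
```

```bash
python3 -c "
from h import *
go(.4957,.2292,.118,183.8)"
```

```text
t 4.75 tcp [0.4943 0.2293 0.1193] yaw -176.23 shift [-0.0014 -0.0002  0.0013] turn -0.03 dist 0.002 F [-5.3 -8.3 12.9] q7 34.0
```

creep_tool(motion={"steps": [[0,0,0,0,0.04],[0,0,0,0,0.04],[0,0,-0.04,0,0.04],[0,0,-0.8,0,0.05],[0,0,-1.6,0,0.08],[-0.6,0,-2,0,0.088],[-1.4,0,-2.2,0,0.088],[-2,0,-2.4,0,0.088],[-2,0,-2.4,0,0.088],[-2,0,-2.4,0,0.088],[-2,0,-2.4,0,0.088]]})

```text
clock: 5.67
tcp_pos: [0.5935, 0.2383, 0.2381]
tcp_rot: [[-0.998, -0.068, -0.001], [-0.068, 0.998, 0.0], [0.001, 0.0, -1.0]]
contact_force: [-0.4, -0.6, -0.8]
opening: 0.0814
finger_force: 0.0
```

Run:
```python
from h import *
from cell import robot, vision, sign_off
go(.6028,.2355,.24,180)
c=vision.capture("wrist");pickle.dump(c,open("w3.pkl","wb"))
print("dial",proj(c,[.4957,.2292,.1155]),"spin",proj(c,[.6028,.2355,.112]))
u,v=proj(c,[.55,.232,.1]).astype(int)
u0,v0=u-90,max(v-100,0)
cv2.imwrite("pics/w3.png",cv2.resize(c["image"][v0:v0+150,u0:u0+190],None,fx=4,fy=4,interpolation=cv2.INTER_CUBIC));print(u0,v0)
```

```text
t 5.6667 tcp [0.5935 0.2383 0.2381] yaw -176.12 shift [-0.0091 -0.0034 -0.0019] turn 3.88 dist 0.01 F [-0.4 -0.6 -0.8] q7 44.4
dial [247.90935062  78.09617849] spin [247.29075605 201.5021324 ]
157 42
```

View pics/w3.png

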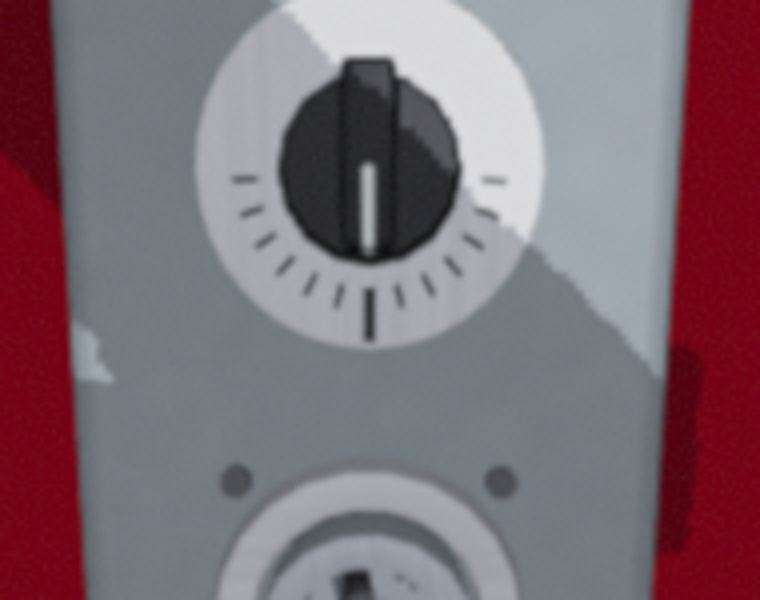

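The dial pointer at (368,210) is in line with the long mark at (370,315), so the dial is at zero. Now the spindle part of the same frame.

Run:
```python
from h import *
c=pickle.load(open("w3.pkl","rb"))
cv2.imwrite("pics/w3b.png",cv2.resize(c["image"][150:250,200:300],None,fx=6,fy=6,interpolation=cv2.INTER_CUBIC))
go(.567,-.127,.24,135)
```

```text
t 5.7167 tcp [0.5931 0.2382 0.2381] yaw -176.08 shift [ 0.051  -0.3626 -0.0017] turn 48.92 dist 0.366 F [-0.8 -0.7 -0.2] q7 44.4
```

View pics/w3b.png

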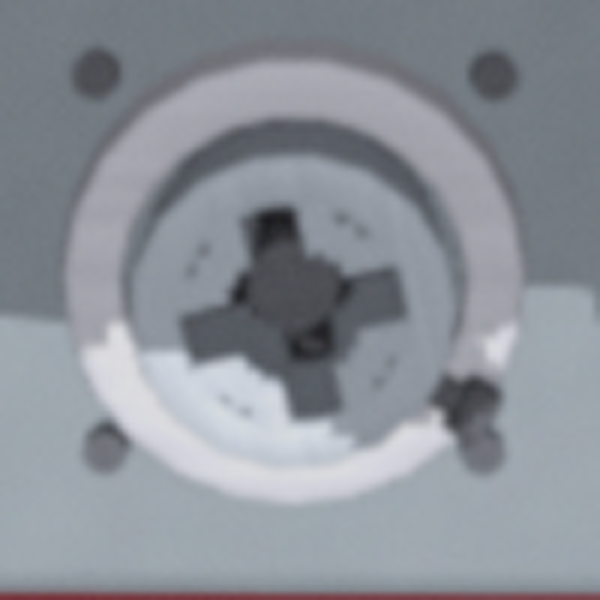

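The dial-side measurements agree. In the crop the keyway ends are at (270,212), (403,290), (318,415) and (187,338), and the clamp screw is at (468,400).

To row units: -0.363 m is -7.26, 0.051 m is 1.02.

creep_tool(motion={"steps": [[1.02,-7.26,0,49,0.088],[1.02,-7.26,0,49,0.088],[1.02,-7.26,0,49,0.088],[1.02,-7.26,0,49,0.088],[1.02,-7.26,0,49,0.088],[1.02,-7.26,0,49,0.088],[1.02,-7.26,0,49,0.088],[1.02,-7.26,0,49,0.088],[1.02,-7.26,0,49,0.088],[1.02,-7.26,0,49,0.088],[1.02,-7.26,0,49,0.088],[1.02,-7.26,0,49,0.088]]})

```text
clock: 6.72
tcp_pos: [0.5671, -0.1263, 0.2385]
tcp_rot: [[-0.706, 0.708, -0.001], [0.708, 0.706, 0.001], [0.001, 0.0, -1.0]]
contact_force: [-0.2, 0.3, 0.6]
opening: 0.088
finger_force: 0.0
```

Run:
```python
from h import *
from cell import robot, vision, sign_off
c=pickle.load(open("w3.pkl","rb"))
k=np.array([ray(c,((x+.5)/6-.5+200,(y+.5)/6-.5+150),.112) for x,y in[(270,212),(403,290),(318,415),(187,338)]])
m=k.mean(0);v=k-m;print("spin",m,np.linalg.norm(v,axis=1),np.degrees(np.arctan2(v[:,1],v[:,0]))%90)
c=vision.capture("wrist");pickle.dump(c,open("w4.pkl","wb"))
u,v=proj(c,[.567,-.127,.1]).astype(int);print(u,v)
cv2.imwrite("pics/w4.png",cv2.resize(c["image"][v-45:v+45,u-45:u+45],None,fx=6,fy=6,interpolation=cv2.INTER_CUBIC))
go(.567,-.127,.24,135)
```

```text
spin [0.60320242 0.23680647 0.112     ] [0.01671946 0.01722551 0.01685654 0.0171511 ] [16.65604466 17.11467304 16.40501415 16.65927859]
250 189
t 6.7667 tcp [ 0.5675 -0.1255  0.2386] yaw 134.99 shift [-0.0007 -0.0014 -0.0014] turn -0.01 dist 0.002 F [0.3 0.4 0.4] q7 36.4
```

View pics/w4.png

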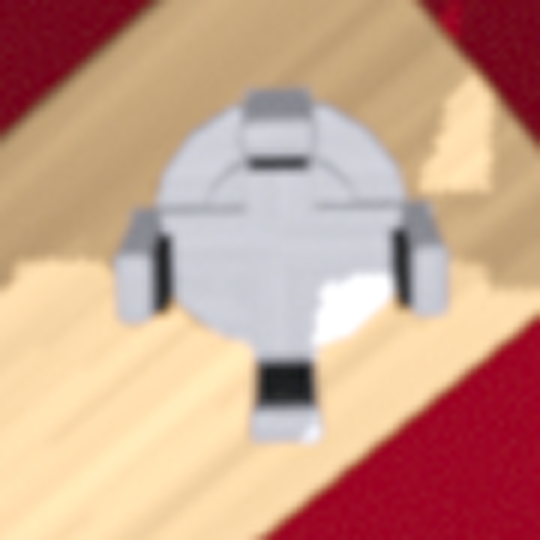

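The claws are clear. The gripped pair's tops are at (134,287) and (430,280) in the crop, and the centre is at (282,282), about 1° off the jaw axis.

Run:
```python
from h import *
c=pickle.load(open("w4.pkl","rb"));u,v=250,189
k=np.array([ray(c,((x+.5)/6-.5+u-45,(y+.5)/6-.5+v-45),.1) for x,y in[(134,287),(430,280),(278,136),(285,423)]])
for i,j in((0,1),(2,3)):w=k[j]-k[i];print(np.linalg.norm(w),np.degrees(np.arctan2(w[1],w[0]))%90,(k[i]+k[j])/2)
m=k.mean(0);print(m);go(m[0],m[1],.092,136.1)
```

```text
0.047586773718356214 46.29506652566222 [ 0.56865144 -0.12669166  0.1       ]
0.04754532285039239 46.24663435549879 [ 0.56849337 -0.12661326  0.1       ]
[ 0.56857241 -0.12665246  0.1       ]
t 6.7667 tcp [ 0.5675 -0.1255  0.2386] yaw 134.99 shift [-1.700e-03 -1.000e-04  1.466e-01] turn -1.11 dist 0.147 F [0.3 0.4 0.4] q7 36.4
```

creep_tool(motion={"steps": [[-0.04,0,0.8,-1.2,0.088],[-0.04,0,1.6,-1.2,0.088],[-0.04,0,2.4,-1.2,0.088],[-0.04,0,2.92,-1.2,0.088],[-0.04,0,2.92,-1.2,0.088],[-0.04,0,2.92,-1.2,0.04],[-0.04,0,2.92,-1.2,0.04],[-0.04,0,2.92,-1.2,0.04],[-0.04,0,2.92,-1.2,0.04],[-0.04,0,2.92,-1.2,0.04],[-0.04,0,2.92,-1.2,0.04],[-0.04,0,2.92,-1.2,0.04]]})

```text
clock: 7.77
tcp_pos: [0.57, -0.1294, 0.0939]
tcp_rot: [[-0.719, 0.694, 0.002], [0.694, 0.72, -0.001], [-0.002, 0.001, -1.0]]
contact_force: [-1.4, -0.5, 6.9]
opening: 0.054
finger_force: 30.0
```

```bash
python3 -c "
from h import *
go(.5686,-.1267,.21,136.2)"
```

```text
t 7.7667 tcp [ 0.57   -0.1294  0.0939] yaw 136.01 shift [ 0.0027  0.001  -0.1161] turn -0.19 dist 0.116 F [-1.4 -0.5  6.9] q7 30.5
```

To row units: -0.05 m is -1, -0.13 m is -2.6.

creep_tool(motion={"steps": [[0,0,-0.4,0,0.04],[0,0,-1,0,0.04],[0,0,-1.8,0,0.04],[0,0,-2.6,0,0.04],[0,0,-2.6,0,0.04]]})

```text
clock: 8.18
tcp_pos: [0.5733, -0.1289, 0.2305]
tcp_rot: [[-0.72, 0.694, 0.012], [0.694, 0.72, -0.002], [-0.01, 0.007, -1.0]]
contact_force: [1.1, 0.9, -1.3]
opening: 0.0537
finger_force: 30.0
```

```bash
python3 -c "
from h import *
go(.6031,.2364,.23,106.6)"
```

```text
t 8.1833 tcp [ 0.5733 -0.1289  0.2305] yaw 136.02 shift [2.322e-01 2.835e-01 1.000e-04] turn 29.42 dist 0.366 F [ 1.1  0.9 -1.3] q7 37.0
```

creep_tool(motion={"steps": [[4.64,5.66,0,29.4,0.04],[4.64,5.66,0,29.4,0.04],[4.64,5.66,0,29.4,0.04],[4.64,5.66,0,29.4,0.04],[4.64,5.66,0,29.4,0.04],[4.64,5.66,0,29.4,0.04],[4.64,5.66,0,29.4,0.04],[4.64,5.66,0,29.4,0.04],[4.64,5.66,0,29.4,0.04],[4.64,5.66,0,29.4,0.04],[4.64,5.66,0,29.4,0.04],[4.64,5.66,0,29.4,0.04],[4.64,5.66,0,29.4,0.04],[4.64,5.66,0,29.4,0.04]]})

```text
clock: 9.35
tcp_pos: [0.5993, 0.2332, 0.2223]
tcp_rot: [[-0.283, 0.959, -0.0], [0.959, 0.283, -0.001], [-0.001, -0.001, -1.0]]
contact_force: [-0.1, -0.7, -1.5]
opening: 0.0538
finger_force: 30.0
```

Run:
```python
from h import *
from cell import robot, vision, sign_off
go(.6031,.2364,.192,106.6)
```

```text
t 9.35 tcp [0.5993 0.2332 0.2223] yaw 106.46 shift [0.002  0.0046 0.0303] turn -0.14 dist 0.031 F [-0.1 -0.7 -1.5] q7 -26.1
```

To row units: 0.024 m is 0.48, 0.0045 m is 0.09.

creep_tool(motion={"steps": [[0,0.09,0.48,-0.1,0.04],[0,0.09,0.48,-0.1,0.04],[0,0.09,0.48,-0.1,0.04],[0,0.09,0.48,-0.1,0.04]]})

```text
clock: 9.68
tcp_pos: [0.6033, 0.2361, 0.1991]
tcp_rot: [[-0.287, 0.958, -0.0], [0.958, 0.287, -0.0], [-0.0, -0.0, -1.0]]
contact_force: [-0.0, -0.0, -1.8]
opening: 0.0544
finger_force: 30.0
```

Run:
```python
from h import *
from cell import robot, vision, sign_off
go(.6031,.2364,.192,106.6)
s=robot.get_state();z=s["tcp_pos"][2]-.044+.05
d={n:vision.capture(n) for n in("wrist","top","scene")};pickle.dump(d,open("d5.pkl","wb"))
ims=[]
for n,w,k in(("wrist",60,6),("top",33,12),("scene",33,12)):
    c=d[n];p=proj(c,[.6031,.2364,z-.02]).astype(int);print(n,p,proj(c,[.6031,.2364,z]).round(1),z)
    im=c["image"][max(p[1]-w//2,0):p[1]+w//2,p[0]-w//2:p[0]+w//2]
    im=cv2.resize(im,(396,396) if n!="wrist" else (600,600),interpolation=cv2.INTER_CUBIC);ims.append(im)
m=np.zeros((600,800,3),np.uint8);m[:400,:400]=cv2.resize(ims[0],(400,400));m[:396,400:796]=ims[1]
m[400:600,:]=0
m2=np.zeros((600,800,3),np.uint8)
r=lambda i:cv2.resize(i,(398,398))
m2[:398,:398]=r(ims[1]);m2[:398,402:800]=r(ims[2])
c=d["wrist"]["image"];p=proj(d["wrist"],[.6031,.2364,z]).astype(int);print("wristcrop",p-[100,25])
m2[400:600]=cv2.resize(c[p[1]-25:p[1]+25,p[0]-100:p[0]+100],(800,200),interpolation=cv2.INTER_CUBIC)
cv2.imwrite("pics/m5.png",m2)
```

```text
t 9.6833 tcp [0.6033 0.2361 0.1991] yaw 106.66 shift [ 0.0003 -0.0001  0.0071] turn 0.06 dist 0.007 F [-0.  -0.  -1.8] q7 -26.8
wrist [250 243] [250.  260.7] 0.20512993637492588
top [149 148] [146.9 145.5] 0.20512993637492588
scene [367 189] [369.7 182.2] 0.20512993637492588
wristcrop [149 235]
```

View pics/m5.png

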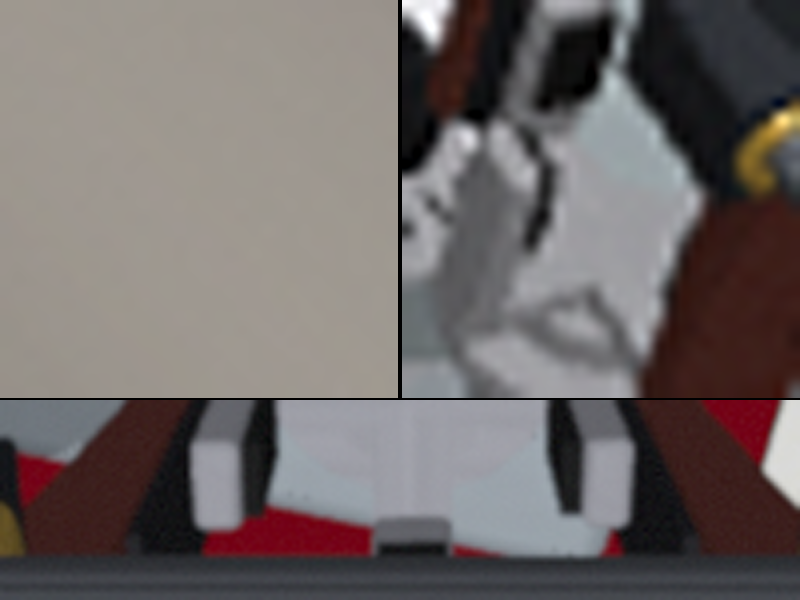

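The wrist strip shows the gripped claw tops at (217,485) and (608,483). The holder is square to the jaws, centred in y and about 2.5 mm off along tool +x. I'll correct that and lower the tip into the bore.

To row units: 0.019 m is 0.38, 0.016 m is 0.32.

creep_tool(motion={"steps": [[-0.05,0,0,0.2,0.04],[-0.05,0,0.12,0.2,0.04],[-0.05,0,0.24,0.2,0.04],[-0.05,0,0.32,0.2,0.04],[-0.05,0,0.38,0.2,0.04],[-0.05,0,0.38,0.2,0.04],[-0.05,0,0.38,0.2,0.04],[-0.05,0,0.38,0.2,0.04]]})

```text
clock: 10.5
tcp_pos: [0.6039, 0.2346, 0.1797]
tcp_rot: [[-0.285, 0.959, 0.0], [0.959, 0.285, 0.0], [0.0, 0.0, -1.0]]
contact_force: [0.8, -0.1, -2.1]
opening: 0.0534
finger_force: 30.0
```

```bash
python3 -c "
from h import *
go(.6037,.2336,.172,106.5)"
```

```text
t 10.5 tcp [0.6039 0.2346 0.1797] yaw 106.54 shift [-0.0009 -0.0005  0.0077] turn 0.04 dist 0.008 F [ 0.8 -0.1 -2.1] q7 -27.4
```

To row units: 0.008 m is 0.16, 0.006 m is 0.12.

creep_tool(motion={"steps": [[-0.012,-0.004,0.04,0,0.04],[-0.012,-0.004,0.08,0,0.04],[-0.012,-0.004,0.12,0,0.04],[-0.012,-0.004,0.16,0,0.04],[-0.012,-0.004,0.16,0,0.04],[-0.012,-0.004,0.16,0,0.04]]})

```text
clock: 11.0
tcp_pos: [0.6037, 0.2338, 0.1714]
tcp_rot: [[-0.285, 0.959, -0.0], [0.959, 0.285, -0.0], [-0.0, -0.0, -1.0]]
contact_force: [0.4, 0.2, -1.6]
opening: 0.0539
finger_force: 30.0
```

```bash
python3 -c "
from h import *
go(.6037,.2336,.156,106.6)"
```

```text
t 11.0 tcp [0.6037 0.2338 0.1714] yaw 106.53 shift [-0.0002 -0.0001  0.0154] turn -0.07 dist 0.015 F [ 0.4  0.2 -1.6] q7 -27.6
```

creep_tool(motion={"steps": [[0,0,0.06,0,0.04],[0,0,0.12,0,0.04],[0,0,0.18,0,0.04],[0,0,0.24,0,0.04],[0,0,0.28,0,0.04],[0,0,0.31,0,0.04],[0,0,0.31,0,0.04],[0,0,0.31,0,0.04],[0,0,0.31,0,0.04]]})

```text
clock: 11.75
tcp_pos: [0.6042, 0.2342, 0.1575]
tcp_rot: [[-0.284, 0.959, 0.001], [0.959, 0.284, 0.0], [-0.0, 0.001, -1.0]]
contact_force: [-2.8, -0.8, 8.2]
opening: 0.0539
finger_force: 30.0
```

```bash
python3 -c "
from h import *
go(.6037,.2336,.156,106.6)"
```

```text
t 11.75 tcp [0.6042 0.2342 0.1575] yaw 106.53 shift [-0.0004 -0.0007  0.0015] turn -0.07 dist 0.002 F [-2.8 -0.8  8.2] q7 -28.2
```

To row units: 0.002 m is 0.04, 0.0015 m is 0.03.

creep_tool(motion={"steps": [[0,0,0.02,0,0.04],[0,0,0.03,0,0.04],[0,0,0.04,0,0.04],[0,0,0.04,0,0.04],[0,0,0.04,0,0.04],[0,0,0.04,0,0.04]]})

```text
clock: 12.25
tcp_pos: [0.6042, 0.2342, 0.1559]
tcp_rot: [[-0.284, 0.959, 0.001], [0.959, 0.284, 0.0], [-0.0, 0.001, -1.0]]
contact_force: [-3.1, -2.1, 11.1]
opening: 0.054
finger_force: 30.0
```

```bash
python3 -c "
from h import *
go(.6037,.2336,.156,106.6)"
```

```text
t 12.25 tcp [0.6042 0.2342 0.1559] yaw 106.52 shift [-0.0004 -0.0006 -0.0001] turn -0.08 dist 0.001 F [-3.1 -2.1 11.1] q7 -28.3
```

To row units: 0.0015 m is 0.03, 0.0007 m is 0.014.

creep_tool(motion={"steps": [[0,0,0.014,0,0.04],[0,0,0.03,0,0.04],[0,0,0.03,0,0.04],[0,0,0.03,0,0.04],[0,0,0.03,0,0.04]]})

```text
clock: 12.67
tcp_pos: [0.6042, 0.2342, 0.1559]
tcp_rot: [[-0.284, 0.959, 0.002], [0.959, 0.284, -0.0], [-0.001, 0.002, -1.0]]
contact_force: [-7.1, -4.2, 20.3]
opening: 0.0538
finger_force: 30.0
```

creep_tool(motion={"steps": [[0,0,0,0,0.04],[0,0,0,0,0.04],[0,0,0,0,0.04],[0,0,0,0,0.04],[0,0,0,0,0.04],[0,0,0,0,0.04],[0,0,0,0,0.04],[0,0,0,0,0.04],[0,0,0,0,0.04],[0,0,0,0,0.04]]})

```text
clock: 13.5
tcp_pos: [0.6042, 0.2343, 0.1559]
tcp_rot: [[-0.284, 0.959, 0.002], [0.959, 0.284, -0.0], [-0.001, 0.002, -1.0]]
contact_force: [-7.0, -5.2, 20.2]
opening: 0.0539
finger_force: 30.0
```

```bash
python3 -c "
from cell import robot, vision, sign_off
print(sign_off())"
```

```text
the job is handed in; nothing more can be done
None
```

The dial is back at zero, and the four-claw holder is meshed in the spindle and held down at a hard stop at the expected home height with about 20 N; that the flange is flush rests on height and force readings, not a picture. The job was handed in at 13.5 s.

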